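Load the sprung paper roll into its holder

TASK

Take the small paper roll off its rest and hang it in the bench roll holder: put one pin of the spindle into a cup, push the spring in, swing the other end into line and let the spring drive it into the opposite cup, so that both pins sit fully home. Use only a light push, no harder than the spring needs, because the holder is brittle, and leave the other things on the table where they are.

Things in the scene. Friction and masses are not known exactly. Their poses are not given: they have to be found in the camera images.
- roll: White paper roll, 48 mm diameter, 72 mm long, on a spindle that sticks out at both ends; 0.14 to 0.25 kg. Origin on its axis, midway along the paper; own y = spindle axis (horizontal at the start), fixed pin at -y, sprung pin at +y; it may turn about y. The spindle is 132 mm from tip to tip relaxed, 117.5 mm fully pressed. Either pin may go to either cup.
- sprung_tip (a point): Tip of the sprung pin, at +y, 72 mm from the roll's origin when relaxed. Steel pin, 8 mm diameter, tapered end, leaving a black collar (16 mm diameter, 7 mm long). It slides 14.5 mm in along the axis against a spring: 1.2 N at first plus 0.6 N per mm, 10 N fully in, then a rigid stop.
- fixed_tip (a point): Tip of the fixed pin, at -y, 60 mm from the roll's origin. Steel pin, 8 mm diameter, tapered end, 12 mm long beyond a black collar (16 mm diameter, 12 mm long).
- holder: Roll holder: grey base plate 66 (own x) x 206 (own y) x 6 mm, fixed to the table; on it a carriage (plate 44 x 162 mm, top 12 mm above the table) with two posts that carry the cups. The carriage is clamped up to 12 mm off the base's centre along own y, either way; this is not measured: find it by feel. Origin at table height under the base's centre, z up; own -x faces the robot roughly.
- holder_top (a point): Point 62 mm above the holder's origin, at the height of the cups' common axis, which runs along own y through it. The cups lie at own +y and -y of the carriage: 129 mm from cup floor to cup floor, 113 mm between mouths, symmetric about the carriage's centre. Posts: 34 mm wide in own x, 7 mm thick, 76 mm high, inner faces 142 mm apart. The rest is open in front, behind and above.
- holder_mid (a point): Point 12 mm above the holder's origin. Cups: black, blind round bore 12 mm diameter, 8 mm deep, its outer 4 mm flared to about 19 mm at the mouth, outside 27 mm. With one pin on a cup's floor the spring must go in about 11 mm (8 N) for the other pin to pass the other mouth; in place it stays pressed 3 mm. The holder cracks if the roll or robot loads it with over 20 N in all.
- rest: Fixed roll rest: grey base plate 56 (own x) x 92 mm, 7 mm high, with two steel bars of 8 mm diameter along own y, 32 mm apart, tops 16 mm above the table. The roll lies on them, its axis 35 mm above the table, its sides free to be gripped. Origin at table height under its centre.
- tape_clear: Bystander: roll of brown tape lying flat, 94 mm diameter, 48 mm high; origin at the centre of its underside.
- tape_measure: Bystander: pocket tape measure, 36 x 71 x 62 mm; origin at the centre of its underside.

How it is judged (in metres and radians):
On the way, in this order (a step that is already met when the one before it is completed fails the run):
1. the roll has been carried clear of its rest (horizontal distance between roll and rest above 0.12 m), for 0.1 s.
2. the spindle has been pressed at least 8 mm shorter between the holder and the hand (distance between sprung_tip and fixed_tip below 0.124 m and horizontal distance between roll and holder below 0.08 m), for 0.1 s.
At the end, for the whole second after the job is handed in: The roll hangs at rest in both cups: centre within 4 mm sideways of the cups' axis, 21 mm along it of the holder's centre, 56 to 65 mm above the table; axis within 0.035 rad of the cups' axis; spindle kept at 126.5 to 131 mm tip to tip (129 mm with both pins home); slower than 20 mm/s (x of roll in the frame of holder between -0.004 and 0.004 m and y of roll in the frame of holder between -0.021 and 0.021 m and z of roll in the frame of holder between 0.056 and 0.065 m and angle between the y axis of roll and the y axis of holder, either way round below 0.035 rad and distance between sprung_tip and fixed_tip between 0.1265 and 0.131 m and linear speed of roll below 0.02 m/s); the robot touches nothing.
It fails at once if the roll or the robot loads the holder with more than 20 N in all (contact force between any of roll, the arm, the fingers and holder above 20 N).
It fails at once if the tape roll or the tape measure is moved by more than 30 mm (distance of any of tape_clear, tape_measure from where it was at the start of the episode above 0.03 m).
It also fails if it takes over 53 s, if anything falls off the work surface, if the arm or the gripper's body presses on something with over 40 N, if the wrist force passes 120 N, or if a joint passes its speed limit or range.

ROBOT

A 6-joint arm with a two-finger parallel gripper is mounted at the origin on a cart in front of the work surface, level with it; the furniture and walls round the work are solid. World frame = base frame: x ahead of the robot, y to its left, z up, the work surface at z = 0. Lengths are in m, angles in degrees, forces in N, time in s.
With the tool pointing down it reaches from about 0.35 to 0.875 m from the base axis. Payload 4.2 kg.
Tool frame: the origin (TCP) lies between the finger pads; the fingertips stand 14 mm ahead of it and the grasp point (between the pads) lies 5 mm behind it; z points along the fingers, y is the line along which they close (so a half turn about z gives the same grasp; the last joint's range is limited). The gripper opens to 87 mm and grips with 3 to 60 N. Pads are 19 mm wide; open, the fingers measure 117 mm over their backs; the gripper's body (75 mm by 190 mm) begins 51 mm behind the grasp point.
Start: joints at [-49.756, 22.042, 0.453, 0, -68.411, -14.817], TCP at [0.268, -0.564, 0.237] pointing down, gripper open.
Joint ranges: [-179.83, 179.83], [-69.29, 118.12], [-61.27, 80.66], [-181.25, 117.63], [-171.15, -9.14], [-177.46, 177.46]. Speed limits (degrees/s): [159.86, 159.86, 180, 180, 180, 180].

INTERFACE

Orientations are given as a 3x3 rotation matrix whose columns are the frame's x, y, z axes.
In Python, from station import * gives the robot as it stands. The module is installed in compiled form; this text tells all that it offers.
- The arm moves only by the tool play_rows, never from a script. Its argument "steps" is a list of rows, each an object of numbers: "ax", "ay", "az": the turn, a rotation vector about the tool's x, y, z in degrees; "dx", "dy", "dz": the shift along the tool's x, y, z in mm; "claw": the finger opening in mm, from 0 to 87. A call has 1 to 20 rows; each row shifts and turns the commanded pose from where the row before left it, along the tool's axes as they then stand; what a row does not reach is not made up. A row lasts 1/10 s, in which the tool goes at most 50 mm and 8.59 degrees, less where a joint would pass 70% of its speed; a pose out of reach is approached as far as the arm can. A call with a gripper value outside its range is refused whole. The fingers move at their own pace and stop on an object; the grip force is fixed at half the most. Time passes only in rows, so rows that do not move let the fingers close. It gives the time, the measured TCP pose, the force, the opening and the grip force at its end, in the units of the state.
- sense(): the state, without advancing time (a new reading comes with each control period).
- capture(name): name is "scene" or "top"; returns a dict with "frame" (420x560x3 uint8, blue, green, red), "range_z" (420x560 float32, m along the optical axis (not along the pixel's ray), 0 where there is no reading), "fx", "fy", "cx", "cy" (pixels), "xyz" and "rotation" of the camera in the world. Camera axes: x right, y down, z forward; pixel columns grow to the right and rows downward; lengths in m; the calibration is good to about 2 mm. A picture is of the moment at which its call begins.
- finish_job(): hands the job in; it is judged then, once.
The state is a dict: "time_s": time; "joints": joint angles; "joint_velocities": joint speeds; "effort": joint torques, N m; "tcp_pos": TCP position; "ee_rot": TCP orientation; "wrist_force": force on the tool from outside, world axes, zero at the start; "moment": the same for the moment, N m; "gripper_width": opening from 0.0 (shut) to 1.0 (fully open); "gripper_force": force on a finger pad.
Only numpy, scipy, OpenCV 4.12 (cv2) and the standard library are available. Lean on these libraries where they do the work, as an engineer would, in place of code of your own. Each camera call takes 0.05 s, during which the arm holds its last target. There are 200 camera calls.

## Working session

There is one attempt and no reset: what is moved stays moved. The work goes in short steps, Python scripts to look and compute and a tool call to move; the robot and the scene stay as the last step left them, time stands still between calls to the robot, and variables do not carry over. Pictures are saved under pics/ and viewed, at most 10 in all, crops included, and the job is handed in when it is done.

Besides the shell and the picture viewer there is one more tool, called after ">>>" as name([rows], argument=value, ...), one row to a line, values as JSON. play_rows: Moves the arm, as the interface text tells. Its arguments: {"type":"object","properties":{"steps":{"type":"array"}},"required":["steps"]}

```bash
mkdir -p pics; cat > h.py <<'E'
from station import *
import numpy as np, cv2
def pts(c):
    z=c["range_z"]; v,u=np.mgrid[:420,:560]
    P=np.stack([(u-c["cx"])/c["fx"]*z,(v-c["cy"])/c["fy"]*z,z],-1)
    W=P@np.array(c["rotation"]).T+np.array(c["xyz"]); W[z==0]=np.nan
    return W
E
python3 - <<'E'
from h import *
s=sense(); print({k:np.round(v,3).tolist() for k,v in s.items()})
for n in("scene","top"):
    c=capture(n); cv2.imwrite(f"pics/{n}0.png",c["frame"]); print(n,c["fx"],c["cx"],c["cy"],np.round(c["xyz"],3),np.round(c["rotation"],3).tolist())
    np.savez(f"{n}0.npz",**c)
E
```

```text
{'time_s': 0.0, 'joints': [-49.754, 22.09, 0.379, -0.029, -68.41, -14.817], 'joint_velocities': [-0.036, 0.124, 0.045, -0.017, 0.003, 0.057], 'effort': [-0.0, -39.067, 18.74, 4.22, 0.011, -0.0], 'tcp_pos': [0.268, -0.564, 0.235], 'ee_rot': [[-0.903, -0.429, -0.001], [-0.429, 0.903, 0.002], [0.0, 0.002, -1.0]], 'wrist_force': [0.514, 0.523, 0.178], 'moment': [0.037, 0.04, 0.018], 'gripper_force': 0.0, 'gripper_width': 0.999}
scene 391.03974502679654 282.00317896646266 210.71457680370497 [-0.226 -0.342  0.633] [[0.452, -0.521, 0.724], [-0.892, -0.273, 0.36], [0.01, -0.809, -0.588]]
top 408.9418059255534 281.6426469917384 214.4987993551029 [ 0.321 -0.018  0.932] [[-0.003, -0.989, 0.146], [-0.999, 0.009, 0.039], [-0.04, -0.145, -0.989]]
```

View pics/scene0.png

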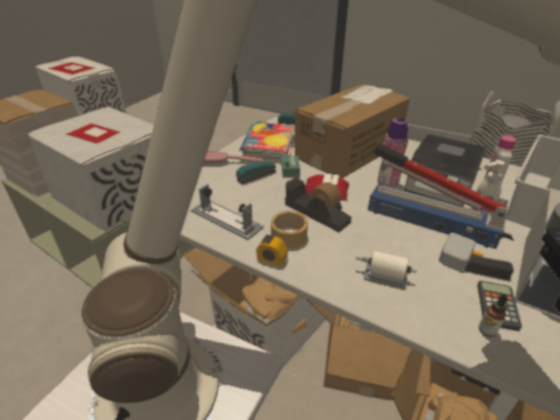

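View pics/top0.png

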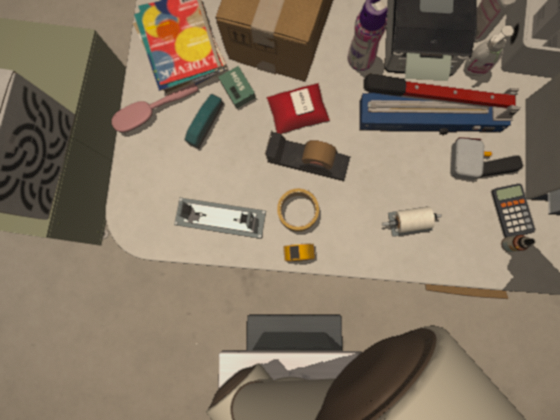

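The top view shows the roll at (412,220), the holder at (222,218), the tape roll at (299,210) and the tape measure at (299,252). In the scene view the roll is at (388,267) and the holder at (227,215).

```bash
python3 - <<'E'
from h import *
import numpy as np
boxes={"top":{"roll":(375,445,195,245),"hold":(168,272,190,245)},"scene":{"roll":(350,420,240,295),"hold":(185,268,178,240)}}
for n in("scene","top"):
    c=dict(np.load(n+"0.npz")); c={k:(v if v.ndim else float(v)) for k,v in c.items()}; W=pts(c)
    tab=W[...,2]; print(n,"table z med",np.nanmedian(tab[abs(tab)<.012]))
    for o,(a,b,e,f) in boxes[n].items():
        R=W[e:f,a:b].reshape(-1,3); R=R[np.isfinite(R[:,0])]
        if o=="roll": Q=R[(R[:,2]>.03)]
        else: Q=R[(R[:,2]>.03)]
        print(n,o,len(Q),"z pct",np.round(np.percentile(Q[:,2],[50,90,99]),4))
        r=cv2.minAreaRect(Q[:,:2].astype(np.float32)); print("  rect",np.round(r[0],4),np.round(r[1],4),round(r[2],2))
        if o=="hold":
            T=Q[Q[:,2]>.068]; print("  tops",len(T))
            ax=np.linalg.svd(T[:,:2]-T[:,:2].mean(0))[2][0]; s=(T[:,:2]-T[:,:2].mean(0))@ax
            for g in (T[s<0],T[s>0]): print("   ",g.mean(0).round(4),g.min(0).round(4),g.max(0).round(4),len(g))
            B=R[(R[:,2]>.002)&(R[:,2]<.02)]; r=cv2.minAreaRect(B[:,:2].astype(np.float32)); print("  base rect",np.round(r[0],4),np.round(r[1],4),round(r[2],2))
    f=c["frame"]
    if n=="top": cr=np.vstack([cv2.resize(f[185:255,160:280],(800,466*1)[:2])[:290*2][:466],]); cv2.imwrite("pics/c_hold.png",cr); cv2.imwrite("pics/c_roll.png",cv2.resize(f[190:250,370:450],(800,600),interpolation=cv2.INTER_CUBIC))
    else: cv2.imwrite("pics/c_both.png",np.vstack([cv2.resize(f[235:300,345:425],(370,300)),cv2.resize(f[175:240,190:270],(370,300))]))
E
```

```text
scene table z med 0.0017952500027790252
scene roll 835 z pct [0.051  0.0603 0.0618]
  rect [ 0.433  -0.2672] [0.0441 0.1295] 8.0
scene hold 738 z pct [0.0745 0.3429 0.3542]
  rect [0.3336 0.0577] [0.4387 0.1514] 36.92
  tops 455
    [ 0.1296 -0.0175  0.3268] [ 0.1191 -0.0261  0.2734] [ 0.1518 -0.001   0.3562] 314
    [0.4458 0.1508 0.0734] [0.4203 0.0788 0.0681] [0.4771 0.2366 0.0798] 141
  base rect [0.503  0.1874] [0.2969 0.2166] 27.83
top table z med 0.00034407198390551397
top roll 908 z pct [0.0537 0.0591 0.0611]
  rect [ 0.4385 -0.2646] [0.0475 0.1321] 8.19
top hold 329 z pct [0.0709 0.0762 0.0785]
  rect [0.4509 0.1598] [0.1579 0.0334] 80.68
  tops 208
    [0.4402 0.0928 0.0733] [0.4228 0.0822 0.0684] [0.4554 0.1056 0.0785] 104
    [0.4627 0.2293 0.0732] [0.4478 0.2157 0.0681] [0.479  0.2388 0.0793] 104
  base rect [0.4537 0.1646] [0.2426 0.1266] 89.64
```

View pics/c_roll.png

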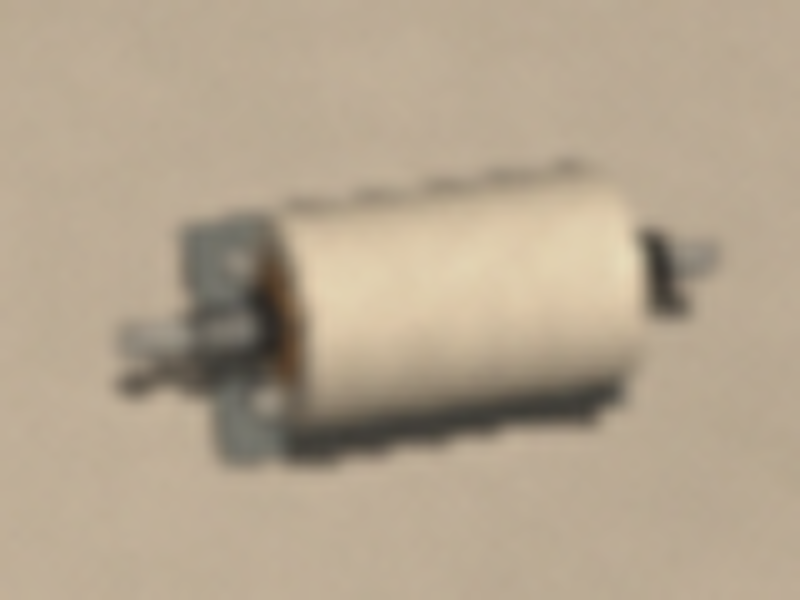

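View pics/c_hold.png

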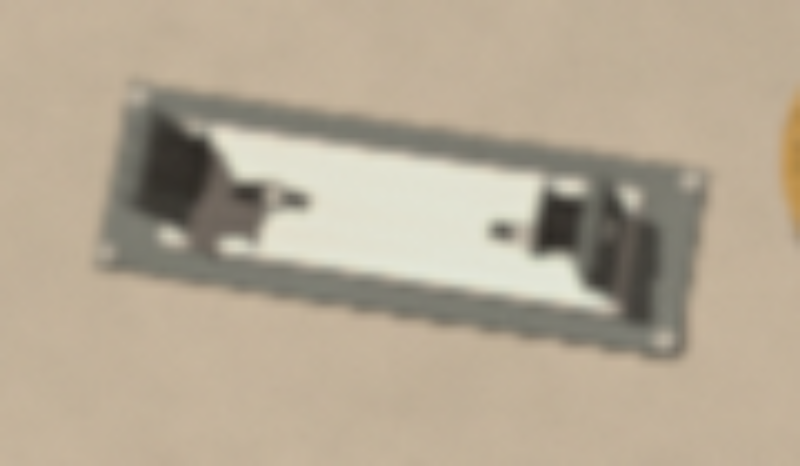

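The roll crop shows the longer steel pin at the left end, tip near (120,335), so the sprung pin faces world +y. The short fixed pin is on the right, tip near (715,250). The holder crop shows base bolts at (137,95), (105,255), (690,180) and (665,340), with the cups facing inward.

```bash
python3 - <<'E'
from h import *
def load(n):
    c=dict(np.load(n+"0.npz")); return {k:(v if v.ndim else float(v)) for k,v in c.items()}
def ray(c,u,v,z):
    d=np.array(c["rotation"])@np.array([(u-c["cx"])/c["fx"],(v-c["cy"])/c["fy"],1]); o=np.array(c["xyz"]); return o+d*(z-o[2])/d[2]
def unit(a): return a/np.linalg.norm(a)
T=load("top")
B=[ray(T,160+(a+.5)/6.667-.5,185+(b+.5)/6.657-.5,.008)[:2] for a,b in((137,95),(105,255),(690,180),(665,340))]
cen=np.mean(B,0); ax=unit((B[0]+B[1]-B[2]-B[3])); nx=np.array([ax[1],-ax[0]])
print("base",cen.round(4),"heading",np.degrees(np.arctan2(ax[1],ax[0])),"bolt span",np.linalg.norm(B[0]-B[2]),np.linalg.norm(B[0]-B[1]))
# roll tips on plane z=.035 in the top view
tl=ray(T,370+12,190+33.5,.035)[:2]; tr=ray(T,370+71.5,190+25.,.035)[:2]
print("tips",tl.round(4),tr.round(4),np.linalg.norm(tl-tr),np.degrees(np.arctan2(*(tl-tr)[::-1])))
for n,hb,rb in (("top",(168,272,190,245),(375,445,195,245)),("scene",(195,268,180,240),(350,420,240,295))):
    c=load(n); W=pts(c)
    z0=np.nanmedian(W[...,2][abs(W[...,2])<.012])
    a,b,e,f=hb; R=W[e:f,a:b].reshape(-1,3); R=R[(R[:,2]>.060)&(R[:,2]<.085)&(R[:,0]>.35)]
    y=(R[:,:2]-cen)@ax; x=(R[:,:2]-cen)@nx
    for s in(-1,1):
        k=(s*y>50e-3); t=k&(R[:,2]>.071)
        print(n,"post",s,"n",k.sum(),"y",np.percentile(y[k],[1,50,99]).round(4),"x",np.percentile(x[k],[1,50,99]).round(4),"top y",np.percentile(y[t],[2,50,98]).round(4),"x",np.percentile(x[t],[2,50,98]).round(4),"z",np.percentile(R[k,2],98).round(4))
    a,b,e,f=rb; R=W[e:f,a:b].reshape(-1,3); P=R[R[:,2]>.048]
    r=cv2.minAreaRect(P[:,:2].astype(np.float32)); print(n,"paper rect",np.round(r[0],4),np.round(r[1],4),round(r[2],2),"ridge",np.percentile(P[:,2],97).round(4),"z0",z0)
E
```

```text
base [0.4517 0.1625] heading 80.81116604689778 bolt span 0.19579747598918884 0.056924265329959436
tips [ 0.4307 -0.202 ] [ 0.4483 -0.3315] 0.13065410677031908 97.75896435399551
top post -1 n 129 y [-0.0812 -0.0726 -0.0581] x [-0.0161 -0.0005  0.0154] top y [-0.0788 -0.074  -0.0585] x [-0.0158 -0.0007  0.0153] z 0.0782
top post 1 n 129 y [0.0554 0.0693 0.076 ] x [-0.016  -0.0006  0.0153] top y [0.0557 0.0708 0.076 ] x [-0.0146  0.0001  0.0145] z 0.0784
top paper rect [ 0.4394 -0.2703] [0.0426 0.0728] 10.56 ridge 0.0605 z0 0.00034407198390551397
scene post -1 n 131 y [-0.1837 -0.0808 -0.0602] x [-0.0631 -0.0087  0.0146] top y [-0.0836 -0.0783 -0.0601] x [-0.0171 -0.0037  0.0118] z 0.0782
scene post 1 n 97 y [0.0521 0.0659 0.0726] x [-0.018  -0.0061  0.0142] top y [0.0533 0.0673 0.0726] x [-0.0175 -0.0039  0.0117] z 0.0778
scene paper rect [ 0.4351 -0.2735] [0.041  0.0727] 8.78 ridge 0.0616 z0 0.0017952500027790252
```

>>> play_rows([
  {"dx": -34.8, "dy": 23.9},
  {"dx": -34.8, "dy": 23.9},
  {"dx": -34.8, "dy": 23.9},
  {"dx": -34.8, "dy": 23.9},
  {"dx": -34.8, "dy": 23.9},
  {"dx": -34.8, "dy": 23.9},
  {"dx": -34.8, "dy": 23.9},
  {"dx": -34.8, "dy": 23.9},
  {"az": -8.07},
  {"az": -8.07},
  {"az": -8.07},
  {"az": -8.07},
  {"az": -8.07},
  {"az": -8.07},
  {"az": -8.07},
  {"az": -8.07},
  {"az": -8.07},
  {},
])

```text
invalid input at $.steps[0]: expected keys ax, ay, az, dx, dy, dz, claw
```

>>> play_rows([
  {"dx": -34.8, "dy": 23.9, "dz": 0, "ax": 0, "ay": 0, "az": 0, "claw": 87},
  {"dx": -34.8, "dy": 23.9, "dz": 0, "ax": 0, "ay": 0, "az": 0, "claw": 87},
  {"dx": -34.8, "dy": 23.9, "dz": 0, "ax": 0, "ay": 0, "az": 0, "claw": 87},
  {"dx": -34.8, "dy": 23.9, "dz": 0, "ax": 0, "ay": 0, "az": 0, "claw": 87},
  {"dx": -34.8, "dy": 23.9, "dz": 0, "ax": 0, "ay": 0, "az": 0, "claw": 87},
  {"dx": -34.8, "dy": 23.9, "dz": 0, "ax": 0, "ay": 0, "az": 0, "claw": 87},
  {"dx": -34.8, "dy": 23.9, "dz": 0, "ax": 0, "ay": 0, "az": 0, "claw": 87},
  {"dx": -34.8, "dy": 23.9, "dz": 0, "ax": 0, "ay": 0, "az": 0, "claw": 87},
  {"dx": 0, "dy": 0, "dz": 0, "ax": 0, "ay": 0, "az": -8.07, "claw": 87},
  {"dx": 0, "dy": 0, "dz": 0, "ax": 0, "ay": 0, "az": -8.07, "claw": 87},
  {"dx": 0, "dy": 0, "dz": 0, "ax": 0, "ay": 0, "az": -8.07, "claw": 87},
  {"dx": 0, "dy": 0, "dz": 0, "ax": 0, "ay": 0, "az": -8.07, "claw": 87},
  {"dx": 0, "dy": 0, "dz": 0, "ax": 0, "ay": 0, "az": -8.07, "claw": 87},
  {"dx": 0, "dy": 0, "dz": 0, "ax": 0, "ay": 0, "az": -8.07, "claw": 87},
  {"dx": 0, "dy": 0, "dz": 0, "ax": 0, "ay": 0, "az": -8.07, "claw": 87},
  {"dx": 0, "dy": 0, "dz": 0, "ax": 0, "ay": 0, "az": -8.07, "claw": 87},
  {"dx": 0, "dy": 0, "dz": 0, "ax": 0, "ay": 0, "az": -8.07, "claw": 87},
  {"dx": 0, "dy": 0, "dz": 0, "ax": 0, "ay": 0, "az": 0, "claw": 87},
])

```text
time_s: 1.9
tcp_pos: [0.4375, -0.2721, 0.2362]
ee_rot: [[0.14, -0.99, -0.001], [-0.99, -0.14, 0.0], [-0.001, 0.001, -1.0]]
wrist_force: [0.3, 0.8, -0.3]
gripper_width: 0.998
gripper_force: 0.0
```

>>> play_rows([
  {"dx": 0, "dy": 0, "dz": 40, "ax": 0, "ay": 0, "az": 0, "claw": 87},
  {"dx": 0, "dy": 0, "dz": 40, "ax": 0, "ay": 0, "az": 0, "claw": 87},
  {"dx": 0, "dy": 0, "dz": 40, "ax": 0, "ay": 0, "az": 0, "claw": 87},
  {"dx": 0, "dy": 0, "dz": 40, "ax": 0, "ay": 0, "az": 0, "claw": 87},
  {"dx": 0, "dy": 0, "dz": 25, "ax": 0, "ay": 0, "az": 0, "claw": 75},
  {"dx": 0, "dy": 0, "dz": 20, "ax": 0, "ay": 0, "az": 0, "claw": 70},
  {"dx": 0, "dy": 0, "dz": 0, "ax": 0, "ay": 0, "az": 0, "claw": 60},
  {"dx": 0, "dy": 0, "dz": 0, "ax": 0, "ay": 0, "az": 0, "claw": 56},
  {"dx": 0, "dy": 0, "dz": 0, "ax": 0, "ay": 0, "az": 0, "claw": 54},
  {"dx": 0, "dy": 0, "dz": 0, "ax": 0, "ay": 0, "az": 0, "claw": 52},
  {"dx": 0, "dy": 0, "dz": 0, "ax": 0, "ay": 0, "az": 0, "claw": 50},
  {"dx": 0, "dy": 0, "dz": 0, "ax": 0, "ay": 0, "az": 0, "claw": 48},
])

```text
time_s: 3.1
tcp_pos: [0.438, -0.2723, 0.0323]
ee_rot: [[0.14, -0.99, 0.001], [-0.99, -0.14, -0.0], [0.001, -0.001, -1.0]]
wrist_force: [0.2, -0.0, 0.5]
gripper_width: 0.568
gripper_force: 0.0
```

```bash
python3 - <<'E'
from h import *
s=sense(); print(s["time_s"],np.round(s["tcp_pos"],4),np.round(s["wrist_force"],2),s["gripper_width"]*87,s["gripper_force"])
E
```

```text
3.1 [ 0.438  -0.2723  0.0323] [ 0.24 -0.01  0.5 ] 49.43807070201093 0.0
```

>>> play_rows([
  {"dx": 0, "dy": 0, "dz": 0, "ax": 0, "ay": 0, "az": 0, "claw": 40},
  {"dx": 0, "dy": 0, "dz": 0, "ax": 0, "ay": 0, "az": 0, "claw": 20},
  {"dx": 0, "dy": 0, "dz": 0, "ax": 0, "ay": 0, "az": 0, "claw": 20},
  {"dx": 0, "dy": 0, "dz": 0, "ax": 0, "ay": 0, "az": 0, "claw": 20},
  {"dx": 0, "dy": 0, "dz": 0, "ax": 0, "ay": 0, "az": 0, "claw": 20},
  {"dx": 0, "dy": 0, "dz": -10, "ax": 0, "ay": 0, "az": 0, "claw": 20},
  {"dx": 0, "dy": 0, "dz": -20, "ax": 0, "ay": 0, "az": 0, "claw": 20},
  {"dx": 0, "dy": 0, "dz": -30, "ax": 0, "ay": 0, "az": 0, "claw": 20},
  {"dx": 0, "dy": 0, "dz": -30, "ax": 0, "ay": 0, "az": 0, "claw": 20},
  {"dx": 0, "dy": 0, "dz": -30, "ax": 0, "ay": 0, "az": 0, "claw": 20},
  {"dx": 0, "dy": 0, "dz": -20, "ax": 0, "ay": 0, "az": 0, "claw": 20},
  {"dx": 0, "dy": 0, "dz": 0, "ax": 0, "ay": 0, "az": 0, "claw": 20},
])

```text
time_s: 4.3
tcp_pos: [0.4394, -0.2727, 0.1745]
ee_rot: [[0.14, -0.99, 0.007], [-0.99, -0.14, -0.002], [0.003, -0.006, -1.0]]
wrist_force: [0.6, 0.5, -2.5]
gripper_width: 0.543
gripper_force: 30.0
```

>>> play_rows([
  {"dx": -20, "dy": -4.3, "dz": 0, "ax": 0, "ay": 0, "az": 0, "claw": 20},
  {"dx": -40, "dy": -8.5, "dz": 0, "ax": 0, "ay": 0, "az": 0, "claw": 20},
  {"dx": -40, "dy": -8.5, "dz": 0, "ax": 0, "ay": 0, "az": 0, "claw": 20},
  {"dx": -40, "dy": -8.5, "dz": 0, "ax": 0, "ay": 0, "az": 0, "claw": 20},
  {"dx": -40, "dy": -8.5, "dz": 0, "ax": 0, "ay": 0, "az": 0, "claw": 20},
  {"dx": -40, "dy": -8.5, "dz": 0, "ax": 0, "ay": 0, "az": 0, "claw": 20},
  {"dx": -40, "dy": -8.5, "dz": 0, "ax": 0, "ay": 0, "az": 0, "claw": 20},
  {"dx": -40, "dy": -8.5, "dz": 0, "ax": 0, "ay": 0, "az": 0, "claw": 20},
  {"dx": -40, "dy": -8.5, "dz": 0, "ax": 0, "ay": 0, "az": 0, "claw": 20},
  {"dx": -40, "dy": -8.5, "dz": 0, "ax": 0, "ay": 0, "az": 0, "claw": 20},
  {"dx": -17, "dy": -4, "dz": 0, "ax": 0, "ay": 0, "az": 0, "claw": 20},
  {"dx": 0, "dy": 0, "dz": 0, "ax": 0, "ay": 0, "az": 3.25, "claw": 20},
  {"dx": 0, "dy": 0, "dz": 15, "ax": 0, "ay": 0, "az": 0, "claw": 20},
  {"dx": 0, "dy": 0, "dz": 0, "ax": 0, "ay": 0, "az": 0, "claw": 20},
  {"dx": 0, "dy": 0, "dz": 0, "ax": 0, "ay": 0, "az": 0, "claw": 20},
])

```text
time_s: 5.8
tcp_pos: [0.4654, 0.1321, 0.1556]
ee_rot: [[0.083, -0.997, -0.002], [-0.997, -0.083, -0.001], [0.001, 0.002, -1.0]]
wrist_force: [-0.2, 0.8, -2.8]
gripper_width: 0.549
gripper_force: 30.0
```

```bash
python3 - <<'E'
from h import *
s=sense(); print(s["time_s"],np.round(s["tcp_pos"],4),np.round(s["wrist_force"],2),np.round(s["moment"],3))
for n in("scene","top"):
    c=capture(n); np.savez(f"{n}1.npz",**c)
    f=c["frame"]; cr=f[130:250,140:300] if n=="scene" else f[160:280,140:300]
    cv2.imwrite(f"pics/{n}1.png",cv2.resize(cr,(800,600),interpolation=cv2.INTER_CUBIC))
E
```

```text
5.8 [0.4654 0.1321 0.1556] [-0.23  0.79 -2.82] [ 0.007  0.066 -0.019]
```

View pics/top1.png

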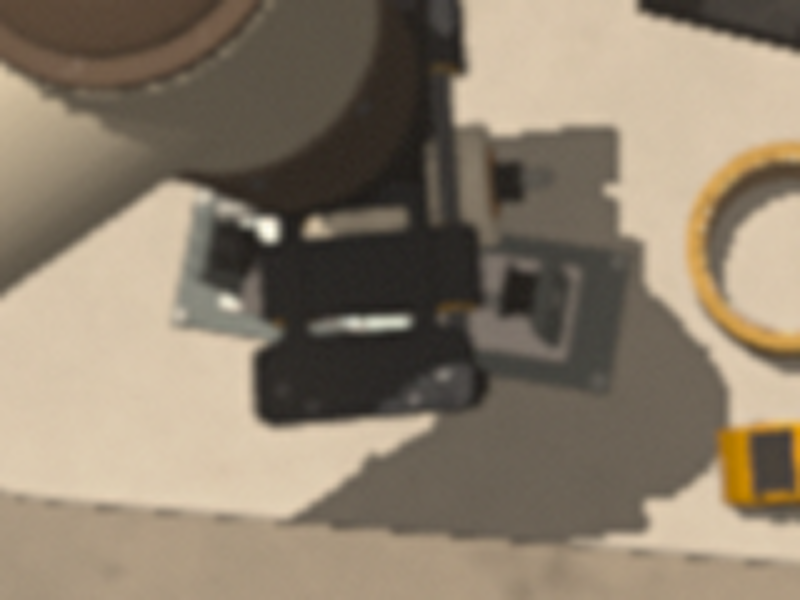

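View pics/scene1.png

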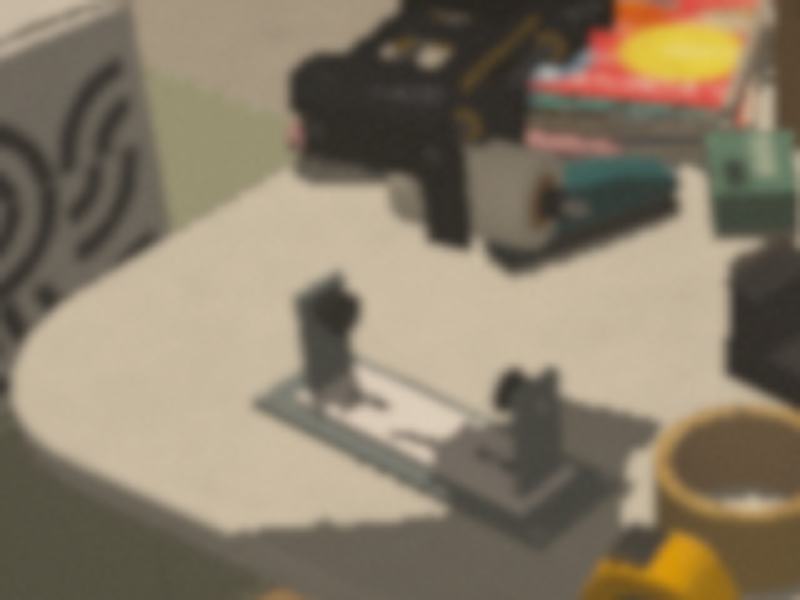

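The top view shows the fixed pin at (540,178), beyond cup B at (520,290). The scene view shows the roll above and behind the holder, clear of both posts. I'll go down now.

>>> play_rows([
  {"dx": 0, "dy": -2.4, "dz": 25, "ax": 0, "ay": 0, "az": 0, "claw": 20},
  {"dx": 0, "dy": 0, "dz": 30, "ax": 0, "ay": 0, "az": 0, "claw": 20},
  {"dx": 0, "dy": 0, "dz": 25, "ax": 0, "ay": 0, "az": 0, "claw": 20},
  {"dx": 0, "dy": 0, "dz": 12, "ax": 0, "ay": 0, "az": 0, "claw": 20},
  {"dx": 0, "dy": 0, "dz": 4, "ax": 0, "ay": 0, "az": 0, "claw": 20},
  {"dx": 0, "dy": 0, "dz": 0, "ax": 0, "ay": 0, "az": 0, "claw": 20},
  {"dx": 0, "dy": 0, "dz": 0, "ax": 0, "ay": 0, "az": 0, "claw": 20},
])

```text
time_s: 6.6
tcp_pos: [0.4725, 0.1349, 0.0619]
ee_rot: [[0.086, -0.996, 0.008], [-0.996, -0.086, 0.004], [-0.003, -0.009, -1.0]]
wrist_force: [5.2, 1.2, -5.1]
gripper_width: 0.545
gripper_force: 30.0
```

```bash
python3 - <<'E'
from h import *
s=sense(); print(s["time_s"],np.round(s["tcp_pos"],4),np.round(s["wrist_force"],2),np.round(s["moment"],3))
out=[]
for n in("scene","top"):
    c=capture(n); np.savez(f"{n}2.npz",**c); f=c["frame"]
    W=pts(c); 
    a,b,e,g=(185,285,170,250) if n=="scene" else (168,280,180,250)
    out.append(cv2.resize(f[175:245,190:285] if n=="scene" else f[180:250,168:263],(560,300*1),interpolation=cv2.INTER_CUBIC))
cv2.imwrite("pics/both2.png",np.vstack(out))
E
```

```text
6.6 [0.4725 0.1349 0.0619] [ 5.18  1.2  -5.12] [ 0.303 -1.573  0.139]
```

View pics/both2.png

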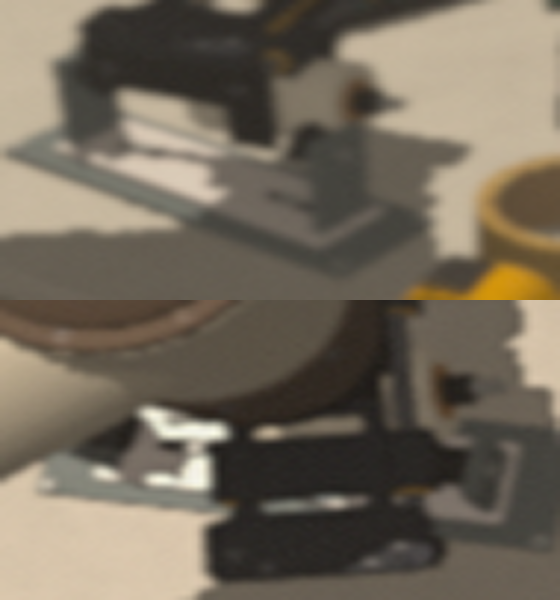

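The descent met something: the wrist reads +5 N in x. In the picture the paper's far end leans on cup B's back side, because 14° of yaw is too little. I'll back off, rise, and use about 25° instead.

>>> play_rows([
  {"dx": 0, "dy": -6, "dz": 0, "ax": 0, "ay": 0, "az": 0, "claw": 20},
  {"dx": 0, "dy": -6, "dz": -4, "ax": 0, "ay": 0, "az": 0, "claw": 20},
  {"dx": 0, "dy": 0, "dz": -36, "ax": 0, "ay": 0, "az": 0, "claw": 20},
  {"dx": 0, "dy": 0, "dz": -40, "ax": 0, "ay": 0, "az": 0, "claw": 20},
  {"dx": 0, "dy": 0, "dz": -16, "ax": 0, "ay": 0, "az": 0, "claw": 20},
  {"dx": 0, "dy": 0, "dz": 0, "ax": 0, "ay": 0, "az": -5.5, "claw": 20},
  {"dx": 0, "dy": 0, "dz": 0, "ax": 0, "ay": 0, "az": -5.5, "claw": 20},
  {"dx": 0, "dy": 0, "dz": 0, "ax": 0, "ay": 0, "az": 0, "claw": 20},
  {"dx": 0, "dy": 0, "dz": 0, "ax": 0, "ay": 0, "az": 0, "claw": 20},
])

```text
time_s: 7.6
tcp_pos: [0.4803, 0.1337, 0.1566]
ee_rot: [[0.27, -0.963, -0.0], [-0.963, -0.27, -0.0], [0.0, 0.0, -1.0]]
wrist_force: [-0.4, 0.5, -2.3]
gripper_width: 0.543
gripper_force: 30.0
```

```bash
python3 - <<'E'
from h import *
s=sense(); p=np.array(s["tcp_pos"]); R=np.array(s["ee_rot"]); print(s["time_s"],p.round(4),R.round(4).tolist(),np.round(s["wrist_force"],2),np.round(s["moment"],3),s["gripper_width"]*87)
out=[]
for n in("scene","top"):
    c=capture(n); np.savez(f"{n}3.npz",**c); W=pts(c).reshape(-1,3)
    hsv=cv2.cvtColor(c["frame"],cv2.COLOR_BGR2HSV).reshape(-1,3)
    L=(W-p)@R  # tool frame
    k=np.isfinite(L[:,0])&(abs(L[:,0])<.085)&(abs(L[:,1])<.03)&(L[:,2]>-.035)&(L[:,2]<.03)
    Q=L[k]; h=hsv[k]
    for a in range(-80,81,8):
        m=(Q[:,0]>a/1e3)&(Q[:,0]<=(a+8)/1e3)
        if m.sum()>3: print(n,a,m.sum(),"y",np.percentile(Q[m,1],[3,50,97]).round(4),"z",np.percentile(Q[m,2],[3,50,97]).round(4),"V",int(np.median(h[m,2])))
    r,u,v=0,0,0
    out.append(cv2.resize(c["frame"][110:230,170:290] if n=="scene" else c["frame"][150:270,170:290],(400,400),interpolation=cv2.INTER_CUBIC))
cv2.imwrite("pics/both3.png",np.hstack(out))
E
```

```text
7.6 [0.4803 0.1337 0.1566] [[0.2701, -0.9628, -0.0004], [-0.9628, -0.2701, -0.0002], [0.0001, 0.0005, -1.0]] [-0.43  0.51 -2.28] [ 0.024  0.104 -0.024] 47.25518633189203
scene -72 5 y [0.003  0.0038 0.005 ] z [0.0028 0.0055 0.0074] V 118
scene -64 11 y [-0.0027  0.0043  0.0068] z [0.0017 0.0037 0.0071] V 119
scene -56 12 y [-0.0011  0.0026  0.008 ] z [-0.0015  0.0029  0.0065] V 98
scene -48 10 y [-0.0021  0.0043  0.0067] z [-0.0034 -0.0008  0.007 ] V 118
scene -40 14 y [0.0153 0.0216 0.0234] z [-0.0157 -0.0095  0.0012] V 143
scene -32 39 y [0.0172 0.0218 0.0252] z [-0.0166 -0.0027  0.0151] V 136
scene -24 38 y [0.0173 0.0223 0.025 ] z [-0.0156 -0.0044  0.0139] V 121
scene -16 9 y [0.0209 0.0234 0.0283] z [-0.0117 -0.0028  0.0039] V 96
scene 8 28 y [0.0165 0.0219 0.0296] z [-0.019  -0.0067  0.0127] V 110
scene 16 56 y [0.0025 0.0203 0.0249] z [-0.032  -0.0172  0.0066] V 124
scene 24 63 y [-0.0077  0.0198  0.0245] z [-0.0335 -0.0209  0.0064] V 127
scene 32 100 y [-0.0168  0.0098  0.0245] z [-0.0324 -0.0154  0.0074] V 107
scene 40 23 y [-0.0047  0.0059  0.0111] z [-0.0207 -0.0154  0.009
[... 438 characters left out ...]
24 17 y [0.0051 0.0085 0.0116] z [-0.0256 -0.0217 -0.0193] V 132
top -16 18 y [0.0051 0.0089 0.0124] z [-0.0249 -0.0224 -0.0206] V 122
top -8 18 y [0.0057 0.0091 0.0124] z [-0.0272 -0.0247 -0.0217] V 119
top 0 18 y [0.0063 0.0089 0.0125] z [-0.0283 -0.0256 -0.0237] V 119
top 16 16 y [-0.0184 -0.0025  0.012 ] z [-0.0318 -0.0292 -0.0232] V 78
top 24 37 y [-0.0224 -0.0038  0.0129] z [-0.0336 -0.0296 -0.0214] V 109
top 32 101 y [-0.0225  0.001   0.0193] z [-0.0252 -0.0149  0.0076] V 96
top 40 33 y [-0.0082 -0.0006  0.0051] z [-0.0195 -0.0163 -0.0118] V 51
top 48 17 y [-0.0053 -0.0015  0.0016] z [-0.018  -0.0146 -0.0123] V 113
top 56 4 y [-0.0039 -0.0021 -0.    ] z [-0.0169 -0.0157 -0.0134] V 134
```

View pics/both3.png

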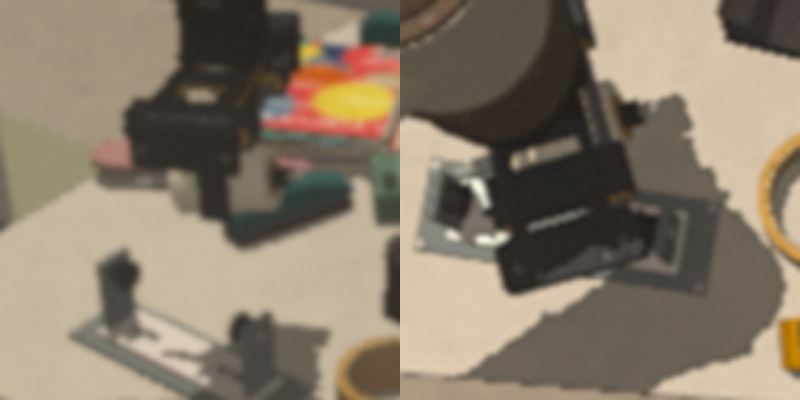

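Tool-frame depth shows the collision pitched the roll in the grip by about 9°: the sprung end, x ≈ -68 mm, sits about 19 mm lower than the fixed end, x ≈ +52 mm. I'll tilt the tool to level it and compute the approach.

```bash
cat >> h.py <<'E'
from scipy.spatial.transform import Rotation as Ro
TIP=np.array([-.072,0,.0084]); AX=np.array([-.987,0,.160])   # sprung tip, axis dir in tool frame
H0=80.8; a0=np.array([np.cos(np.radians(H0)),np.sin(np.radians(H0)),0]); n0=np.array([a0[1],-a0[0],0])
C=np.array([.4498,.1603,.062]); A=C+.0645*a0
def u(th): h=np.radians(H0+th); return np.array([np.cos(h),np.sin(h),0])
def go(tgtip,th,p,R,n):
    """tool increments (equal rows) that bring tip/axis to the target"""
    ax=R@AX; ax/=np.linalg.norm(ax)
    D,_=Ro.align_vectors([u(th),[0,0,1]],[ax,np.cross(ax,np.cross([0,0,1.],ax))]); R2=D.as_matrix()@R
    p2=np.array(tgtip)-R2@TIP
    rv=Ro.from_matrix(R.T@R2).as_rotvec(degrees=True); d=R.T@(p2-p)*1e3
    print("rotvec",rv.round(2),"shift(mm, in present tool axes)",d.round(1),"in final axes",(R2.T@(p2-p)*1e3).round(1),"tcp",p2.round(4)); return p2,R2
E
python3 - <<'E'
from h import *
for n in("top1","top3","scene1","scene3"):
    c=dict(np.load(n+".npz")); c={k:(v if v.ndim else float(v)) for k,v in c.items()}
    p,R=((np.array([.4654,.1321,.1556]),np.array([[.083,-.997,0],[-.997,-.083,0],[0,0,-1]])) if "1" in n else (np.array([.4803,.1337,.1566]),np.array([[.2701,-.9628,0],[-.9628,-.2701,0],[0,0,-1]])))
    L=(pts(c).reshape(-1,3)-p)@R
    k=np.isfinite(L[:,0])&(abs(L[:,1])<.010)&(L[:,2]>-.03)&(L[:,2]<.02)
    for lo,hi in((-.073,-.048),(.046,.062)):
        m=k&(L[:,0]>lo)&(L[:,0]<hi); print(n,lo,m.sum(),L[m].mean(0).round(4) if m.sum() else "", L[m,0].min() if m.sum() else "",L[m,0].max() if m.sum() else "")
s=sense(); p=np.array(s["tcp_pos"]);R=np.array(s["ee_rot"])
up=np.array([0,0,.095])
p2,R2=go(A-.020*u(25)+up,25,p,R,1); print("then down in tool axes",R2.T@(-up*1e3)); print("u in tool",R2.T@u(25),"world z in tool",R2.T@[0,0,1.])
E
```

```text
top1 -0.073 27 [-0.0633  0.0002 -0.0065] -0.07152948169530021 -0.05083653819711819
top1 0.046 32 [ 0.0516 -0.0017 -0.0072] 0.046056185203701486 0.05890868055178343
top3 -0.073 52 [-0.0584 -0.0004  0.0034] -0.07115088430064015 -0.04800634604532264
top3 0.046 28 [ 0.0514 -0.0017 -0.0146] 0.04614660379825353 0.0578563740833352
scene1 -0.073 6 [-0.057   0.0039 -0.0026] -0.06299686028439214 -0.04874454778488585
scene1 0.046 32 [ 0.0518  0.003  -0.007 ] 0.046245435906325266 0.06119951716161103
scene3 -0.073 28 [-0.0575  0.0033  0.0036] -0.0678326019612907 -0.048183100977428776
scene3 0.046 26 [ 0.0518  0.0033 -0.0152] 0.04655717398545154 0.060193841657719356
rotvec [-0.01 -9.21 -0.09] shift(mm, in present tool axes) [ 0.1 -5.1  2.7] in final axes [ 0.6 -5.1  2.6] tcp [0.4853 0.135  0.1538]
then down in tool axes [ 1.52017535e+01 -5.35224074e-02  9.37758169e+01]
u in tool [-9.87114018e-01  2.07432784e-17  1.60018483e-01] world z in tool [-1.60018458e-01  5.63393763e-04 -9.87113862e-01]
```

>>> play_rows([
  {"dx": 0, "dy": -5.1, "dz": 2.7, "ax": 0, "ay": -4.6, "az": 0, "claw": 20},
  {"dx": 0, "dy": 0, "dz": 0, "ax": 0, "ay": -4.6, "az": 0, "claw": 20},
  {"dx": 4, "dy": 0, "dz": 25, "ax": 0, "ay": 0, "az": 0, "claw": 20},
  {"dx": 4, "dy": 0, "dz": 25, "ax": 0, "ay": 0, "az": 0, "claw": 20},
  {"dx": 3, "dy": 0, "dz": 19, "ax": 0, "ay": 0, "az": 0, "claw": 20},
  {"dx": 0, "dy": 0, "dz": 0, "ax": 0, "ay": 0, "az": 0, "claw": 20},
])

```text
time_s: 8.3
tcp_pos: [0.4833, 0.1345, 0.0813]
ee_rot: [[0.266, -0.963, -0.05], [-0.951, -0.271, 0.151], [-0.159, 0.007, -0.987]]
wrist_force: [-0.0, 0.5, -2.3]
gripper_width: 0.544
gripper_force: 30.0
```

```bash
cat > st.py <<'E'
from h import *
s=sense(); p=np.array(s["tcp_pos"]);R=np.array(s["ee_rot"]); t=p+R@TIP; ax=R@AX; 
e=t-A
print("t",s["time_s"],"tcp",p.round(4),"F",np.round(s["wrist_force"],2),"along/lat",np.round([s["wrist_force"]@a0,s["wrist_force"]@n0],2),"M",np.round(s["moment"],2),"w",round(s["gripper_width"]*87,1))
print("tip rel floorA: along",round(e@a0*1e3,1),"lat",round(e@n0*1e3,1),"z",round(e[2]*1e3,1),"yaw",round(np.degrees(np.arctan2(ax[1],ax[0]))-H0,2),"pitch",round(np.degrees(np.arcsin(ax[2]/np.linalg.norm(ax))),2))
E
python3 - <<'E'
from st import *
go(A-.020*u(25),25,p,R,1)
E
```

```text
t 8.3 tcp [0.4833 0.1345 0.0813] F [-0.05  0.48 -2.35] along/lat [ 0.46 -0.12] M [-0.47  0.06  0.04] w 47.3
tip rel floorA: along -18.9 lat 6.7 z 22.4 yaw 24.92 pitch -0.06
rotvec [-0.01 -0.06 -0.08] shift(mm, in present tool axes) [ 3.6 -2.2 22.2] in final axes [ 3.6 -2.2 22.2] tcp [0.4853 0.135  0.0588]
```

>>> play_rows([
  {"dx": 2, "dy": -2, "dz": 11, "ax": 0, "ay": 0, "az": 0, "claw": 20},
  {"dx": 1.6, "dy": 0, "dz": 7, "ax": 0, "ay": 0, "az": 0, "claw": 20},
  {"dx": 0, "dy": 0, "dz": 3, "ax": 0, "ay": 0, "az": 0, "claw": 20},
  {"dx": 0, "dy": 0, "dz": 0, "ax": 0, "ay": 0, "az": 0, "claw": 20},
  {"dx": 0, "dy": 0, "dz": 0, "ax": 0, "ay": 0, "az": 0, "claw": 20},
])

```text
time_s: 8.8
tcp_pos: [0.4875, 0.136, 0.0631]
ee_rot: [[0.269, -0.962, -0.043], [-0.95, -0.273, 0.154], [-0.16, -0.001, -0.987]]
wrist_force: [0.7, 0.3, -2.4]
gripper_width: 0.545
gripper_force: 30.0
```

```bash
python3 - <<'E'
from st import *
go(A-.020*u(25),25,p,R,1)
for n in("scene","top"):
    c=capture(n); np.savez(f"{n}4.npz",**c)
    f=c["frame"]; cr=f[150:240,180:300] if n=="scene" else f[170:260,160:280]
    globals()[n]=cv2.resize(cr,(400,300),interpolation=cv2.INTER_CUBIC)
cv2.imwrite("pics/both4.png",np.hstack([scene,top]))
E
```

```text
t 8.8 tcp [0.4875 0.136  0.0631] F [ 0.75  0.35 -2.36] along/lat [0.46 0.68] M [-0.46 -0.03 -0.03] w 47.4
tip rel floorA: along -16.8 lat 10.5 z 4.3 yaw 25.02 pitch -0.01
rotvec [ 0.   -0.01  0.02] shift(mm, in present tool axes) [1.  2.4 4.2] in final axes [1.  2.4 4.2] tcp [0.4853 0.135  0.0588]
```

View pics/both4.png

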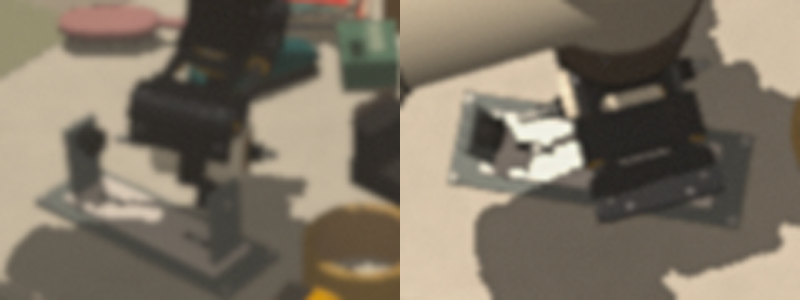

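The view shows the roll beside the holder with the sprung pin facing cup A. Nothing is touching and the forces are near zero. I'll let it settle and re-read.

>>> play_rows([
  {"dx": 0, "dy": 0, "dz": 0, "ax": 0, "ay": 0, "az": 0, "claw": 20},
  {"dx": 0, "dy": 0, "dz": 0, "ax": 0, "ay": 0, "az": 0, "claw": 20},
])

```text
time_s: 9.1
tcp_pos: [0.4873, 0.1359, 0.0629]
ee_rot: [[0.269, -0.962, -0.043], [-0.95, -0.272, 0.154], [-0.16, -0.001, -0.987]]
wrist_force: [-0.5, -0.2, -1.4]
gripper_width: 0.548
gripper_force: 30.0
```

```bash
python3 - <<'E'
from st import *
go(A-.020*u(25),25,p,R,1)
for n in ("top4","scene4"):
    c=dict(np.load(n+".npz")); c={k:(v if v.ndim else float(v)) for k,v in c.items()}; W=pts(c).reshape(-1,3)
    # cup A/post A  and the roll pin measured in the same view, holder frame (mm)
    d=W-C; x=d@n0*1e3; y=d@a0*1e3; z=W[:,2]*1e3
    k=(y>52)&(y<82)&(abs(x)<25)&(z>68)&(z<84); print(n,"postA",k.sum(),"x",np.percentile(x[k],[2,50,98]).round(1),"y",np.percentile(y[k],[2,98]).round(1),"z",np.percentile(z[k],95).round(1))
    L=(W-p)@R; k=(L[:,0]>-.075)&(L[:,0]<-.045)&(abs(L[:,1])<.012)&(abs(L[:,2])<.02)
    print("  pinS",k.sum(),L[k].mean(0).round(4) if k.sum() else "")
    k=(L[:,0]<.065)&(L[:,0]>.045)&(abs(L[:,1])<.012)&(abs(L[:,2]+.01)<.02)
    print("  pinF",k.sum(),L[k].mean(0).round(4) if k.sum() else "", np.round([x[k].mean(),y[k].mean(),z[k].mean()],1))
E
```

```text
t 9.1 tcp [0.4873 0.1359 0.0629] F [-0.47 -0.19 -1.4 ] along/lat [-0.26 -0.43] M [-0.43  0.    0.  ] w 47.7
tip rel floorA: along -16.9 lat 10.3 z 4.2 yaw 25.01 pitch -0.0
rotvec [ 0.   -0.    0.01] shift(mm, in present tool axes) [1.  2.2 4.1] in final axes [1.  2.2 4.1] tcp [0.4853 0.135  0.0588]
top4 postA 107 x [-13.5   1.2  15.8] y [58.1 78. ] z 77.4
  pinS 53 [-0.057  -0.0011  0.0028]
  pinF 23 [ 0.0505 -0.0013 -0.0154] [ 64.2 -64.9  70. ]
scene4 postA 62 x [-16.4  -1.3  15.5] y [55.3 74.3] z 77.8
  pinS 17 [-0.0598  0.0035  0.0044]
  pinF 26 [ 0.051   0.0027 -0.0155] [ 60.9 -67.   70. ]
```

>>> play_rows([
  {"dx": 1, "dy": 1.5, "dz": 4, "ax": 0, "ay": 0, "az": 0, "claw": 20},
  {"dx": 0, "dy": 0, "dz": 0, "ax": 0, "ay": 0, "az": 0, "claw": 20},
  {"dx": -4, "dy": 0, "dz": 0.6, "ax": 0, "ay": 0, "az": 0, "claw": 20},
  {"dx": -4, "dy": 0, "dz": 0.6, "ax": 0, "ay": 0, "az": 0, "claw": 20},
  {"dx": 0, "dy": 0, "dz": 0, "ax": 0, "ay": 0, "az": 0, "claw": 20},
  {"dx": 0, "dy": 0, "dz": 0, "ax": 0, "ay": 0, "az": 0, "claw": 20},
])

```text
time_s: 9.7
tcp_pos: [0.4837, 0.1432, 0.0587]
ee_rot: [[0.269, -0.962, -0.043], [-0.95, -0.273, 0.154], [-0.16, -0.0, -0.987]]
wrist_force: [0.3, -0.6, -1.7]
gripper_width: 0.547
gripper_force: 30.0
```

```bash
python3 - <<'E'
from st import *
go(A-.010*u(25),25,p,R,1)
E
```

```text
t 9.7 tcp [0.4837 0.1432 0.0587] F [ 0.35 -0.64 -1.71] along/lat [-0.57  0.44] M [-0.45  0.01 -0.03] w 47.6
tip rel floorA: along -10.4 lat 5.5 z -0.1 yaw 25.04 pitch -0.01
rotvec [ 0.01 -0.01  0.04] shift(mm, in present tool axes) [-1.7  0.6  0.2] in final axes [-1.7  0.7  0.2] tcp [0.4826 0.1447 0.0588]
```

>>> play_rows([
  {"dx": -2, "dy": 0, "dz": 0.3, "ax": 0, "ay": 0, "az": 0, "claw": 20},
  {"dx": -2, "dy": 0, "dz": 0.3, "ax": 0, "ay": 0, "az": 0, "claw": 20},
  {"dx": -2, "dy": 0, "dz": 0.3, "ax": 0, "ay": 0, "az": 0, "claw": 20},
  {"dx": -2, "dy": 0, "dz": 0.3, "ax": 0, "ay": 0, "az": 0, "claw": 20},
  {"dx": 0, "dy": 0, "dz": 0, "ax": 0, "ay": 0, "az": 0, "claw": 20},
  {"dx": 0, "dy": 0, "dz": 0, "ax": 0, "ay": 0, "az": 0, "claw": 20},
])

```text
time_s: 10.3
tcp_pos: [0.4813, 0.1508, 0.0587]
ee_rot: [[0.269, -0.962, -0.044], [-0.95, -0.273, 0.154], [-0.16, 0.0, -0.987]]
wrist_force: [-0.3, -0.4, -2.6]
gripper_width: 0.541
gripper_force: 30.0
```

```bash
python3 st.py
```

```text
t 10.3 tcp [0.4813 0.1508 0.0587] F [-0.33 -0.44 -2.6 ] along/lat [-0.48 -0.25] M [-0.43  0.13  0.05] w 47.0
tip rel floorA: along -3.2 lat 2.0 z -0.0 yaw 25.02 pitch -0.01
```

>>> play_rows([
  {"dx": -1.5, "dy": 0, "dz": 0.2, "ax": 0, "ay": 0, "az": 0, "claw": 20},
  {"dx": -1.5, "dy": 0, "dz": 0.3, "ax": 0, "ay": 0, "az": 0, "claw": 20},
  {"dx": -1, "dy": 0, "dz": 0.2, "ax": 0, "ay": 0, "az": 0, "claw": 20},
  {"dx": 0, "dy": 0, "dz": 0, "ax": 0, "ay": 0, "az": 0, "claw": 20},
  {"dx": 0, "dy": 0, "dz": 0, "ax": 0, "ay": 0, "az": 0, "claw": 20},
])

```text
time_s: 10.8
tcp_pos: [0.4803, 0.1547, 0.0587]
ee_rot: [[0.269, -0.962, -0.044], [-0.95, -0.272, 0.154], [-0.16, 0.0, -0.987]]
wrist_force: [-1.3, 0.5, -3.7]
gripper_width: 0.542
gripper_force: 30.0
```

```bash
python3 st.py
```

```text
t 10.8 tcp [0.4803 0.1547 0.0587] F [-1.33  0.52 -3.66] along/lat [ 0.3 -1.4] M [-0.41  0.24  0.07] w 47.1
tip rel floorA: along 0.4 lat 0.3 z -0.1 yaw 25.01 pitch -0.0
```

>>> play_rows([
  {"dx": -1, "dy": 0, "dz": 0.2, "ax": 0, "ay": 0, "az": 0, "claw": 20},
  {"dx": -1, "dy": 0, "dz": 0.1, "ax": 0, "ay": 0, "az": 0, "claw": 20},
  {"dx": 0, "dy": 0, "dz": 0, "ax": 0, "ay": 0, "az": 0, "claw": 20},
  {"dx": 0, "dy": 0, "dz": 0, "ax": 0, "ay": 0, "az": 0, "claw": 20},
])

```text
time_s: 11.2
tcp_pos: [0.4797, 0.1563, 0.0587]
ee_rot: [[0.269, -0.962, -0.044], [-0.95, -0.272, 0.154], [-0.16, 0.0, -0.987]]
wrist_force: [-0.4, -2.3, -2.2]
gripper_width: 0.541
gripper_force: 30.0
```

```bash
python3 - <<'E'
from st import *
out=[]
for n in("scene","top"):
    c=capture(n); np.savez(f"{n}5.npz",**c); W=pts(c).reshape(-1,3)
    d=W-C; x=d@n0*1e3; y=d@a0*1e3; z=W[:,2]*1e3
    k=(y>52)&(y<82)&(abs(x)<25)&(z>68)&(z<84); print(n,"postA",k.sum(),"x",np.percentile(x[k],[2,50,98]).round(1),"y",np.percentile(y[k],[2,98]).round(1))
    f=c["frame"]; cr=f[175:223,190:254] if n=="scene" else f[190:238,168:232]
    out.append(cv2.resize(cr,(400,300),interpolation=cv2.INTER_CUBIC))
cv2.imwrite("pics/both5.png",np.hstack(out))
E
```

```text
t 11.2 tcp [0.4797 0.1563 0.0587] F [-0.35 -2.28 -2.23] along/lat [-2.31  0.02] M [-0.99  0.07  0.12] w 47.0
tip rel floorA: along 2.0 lat -0.4 z -0.1 yaw 25.01 pitch -0.02
scene postA 61 x [-15.8  -3.7  14.3] y [54.4 75.5]
top postA 103 x [-13.8   1.3  15.9] y [58.2 78.8]
```

View pics/both5.png

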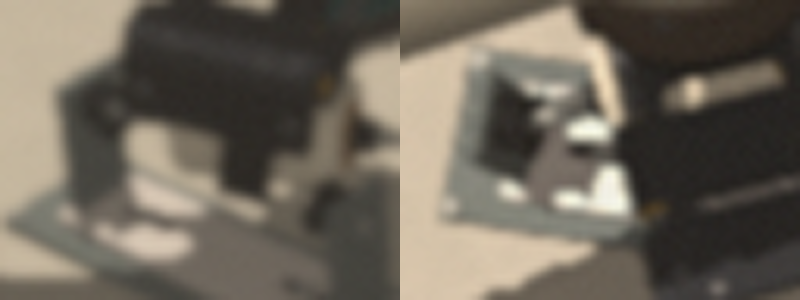

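Both views show the sprung pin in cup A, at (110,105) on the left and (545,115) on the right. The axial force has risen to -2.3 N, so the pin is on the cup floor and the spring is starting to give.

```bash
python3 - <<'E'
from st import *
for th in (22,):
    go(A+.002*a0,th,p,R,1)
E
```

```text
t 11.3 tcp [0.4797 0.1564 0.0587] F [-0.21 -1.77 -1.89] along/lat [-1.78  0.08] M [-1.02  0.04  0.04] w 47.3
tip rel floorA: along 2.0 lat -0.4 z -0.1 yaw 25.01 pitch -0.02
rotvec [ 0.48 -0.02  2.97] shift(mm, in present tool axes) [ 0.1  3.4 -0.1] in final axes [ 0.3  3.4 -0.1] tcp [0.4765 0.1553 0.0588]
```

>>> play_rows([
  {"dx": 0.1, "dy": 3.6, "dz": 0, "ax": 0.48, "ay": 0, "az": 2.96, "claw": 20},
  {"dx": 0.1, "dy": 3.7, "dz": 0, "ax": 0.48, "ay": 0, "az": 2.96, "claw": 20},
  {"dx": 0.1, "dy": 3.7, "dz": 0, "ax": 0.48, "ay": 0, "az": 2.96, "claw": 20},
  {"dx": 0.1, "dy": 3.7, "dz": 0, "ax": 0.48, "ay": 0, "az": 2.96, "claw": 20},
  {"dx": 0, "dy": 0, "dz": 0, "ax": 0, "ay": 0, "az": 0, "claw": 20},
  {"dx": 0, "dy": 0, "dz": 0, "ax": 0, "ay": 0, "az": 0, "claw": 20},
])

```text
time_s: 11.9
tcp_pos: [0.4651, 0.1532, 0.0586]
ee_rot: [[0.067, -0.998, -0.012], [-0.985, -0.068, 0.159], [-0.16, 0.001, -0.987]]
wrist_force: [-2.0, -2.2, -2.7]
gripper_width: 0.548
gripper_force: 30.0
```

```bash
python3 - <<'E'
from st import *
go(A+.007*u(13),13,p,R,1)
E
```

```text
t 11.9 tcp [0.4651 0.1532 0.0586] F [-2.02 -2.16 -2.69] along/lat [-2.46 -1.65] M [-0.88  0.4   0.18] w 47.7
tip rel floorA: along 1.5 lat -0.1 z -0.2 yaw 13.1 pitch -0.02
rotvec [ 0.02 -0.02  0.1 ] shift(mm, in present tool axes) [-5.5  0.3  0.7] in final axes [-5.5  0.3  0.7] tcp [0.4644 0.1587 0.0588]
```

>>> play_rows([
  {"dx": -2, "dy": 0.4, "dz": 0.3, "ax": 0, "ay": 0, "az": 0, "claw": 20},
  {"dx": -2, "dy": 0, "dz": 0.3, "ax": 0, "ay": 0, "az": 0, "claw": 20},
  {"dx": -2, "dy": 0, "dz": 0.3, "ax": 0, "ay": 0, "az": 0, "claw": 20},
  {"dx": 0, "dy": 0, "dz": 0, "ax": 0, "ay": 0, "az": 0, "claw": 20},
  {"dx": 0, "dy": 0, "dz": 0, "ax": 0, "ay": 0, "az": 0, "claw": 20},
])

```text
time_s: 12.4
tcp_pos: [0.4645, 0.159, 0.0586]
ee_rot: [[0.066, -0.998, -0.011], [-0.985, -0.067, 0.159], [-0.159, 0.001, -0.987]]
wrist_force: [-0.5, -4.3, -1.6]
gripper_width: 0.541
gripper_force: 30.0
```

```bash
python3 - <<'E'
from st import *
go(A+.012*u(13),13,p,R,1)
F=[]
c=capture("scene"); np.savez("scene6.npz",**c); W=pts(c); L=(W.reshape(-1,3)-p)@R
k=(L[:,0]<.066)&(L[:,0]>.044)&(abs(L[:,1])<.012)&(abs(L[:,2]+.01)<.015)
m=L[k]; print("pinF",k.sum(),m.mean(0).round(4),m[:,0].max().round(4))
s=sense(); print(np.round(s["wrist_force"]@a0,2))
E
```

```text
t 12.4 tcp [0.4645 0.159  0.0586] F [-0.5  -4.32 -1.6 ] along/lat [-4.34  0.19] M [-1.7   0.21  0.13] w 47.1
tip rel floorA: along 7.2 lat -1.6 z -0.2 yaw 13.02 pitch -0.04
rotvec [ 0.   -0.04  0.02] shift(mm, in present tool axes) [-4.6  0.1  0.6] in final axes [-4.6  0.1  0.6] tcp [0.4641 0.1637 0.0588]
pinF 25 [ 0.0512  0.0022 -0.0166] 0.06
-4.46
```

>>> play_rows([
  {"dx": -1.6, "dy": 0, "dz": 0.25, "ax": 0, "ay": 0, "az": 0, "claw": 20},
  {"dx": -1.6, "dy": 0, "dz": 0.25, "ax": 0, "ay": 0, "az": 0, "claw": 20},
  {"dx": -1.6, "dy": 0, "dz": 0.25, "ax": 0, "ay": 0, "az": 0, "claw": 20},
  {"dx": 0, "dy": 0, "dz": 0, "ax": 0, "ay": 0, "az": 0, "claw": 20},
  {"dx": 0, "dy": 0, "dz": 0, "ax": 0, "ay": 0, "az": 0, "claw": 20},
])

```text
time_s: 12.95
tcp_pos: [0.4641, 0.1633, 0.0586]
ee_rot: [[0.065, -0.998, -0.011], [-0.985, -0.066, 0.158], [-0.159, 0.001, -0.987]]
wrist_force: [-0.0, -6.1, -2.6]
gripper_width: 0.544
gripper_force: 30.0
```

```bash
python3 - <<'E'
from st import *
go(A+.012*u(10),10,p,R,1)
for n in ("scene","top"):
    c=capture(n); np.savez(n+"7.npz",**c); W=pts(c).reshape(-1,3); L=(W-p)@R
    k=(L[:,0]<.066)&(L[:,0]>.044)&(abs(L[:,1])<.012)&(abs(L[:,2]+.01)<.015)
    m=L[k]; d=W[k]-C; t=np.argmax(m[:,0]) if k.sum() else 0
    print("pinF",n,k.sum(),m.mean(0).round(4),"tip x",np.sort(m[:,0])[-3:].round(4),"holder frame of tip",np.round([d[t]@n0,d[t]@a0,W[k][t,2]],4))
    d=W-C; x=d@n0*1e3; y=d@a0*1e3; z=W[:,2]*1e3
    k=(y<-50)&(y>-85)&(abs(x)<19)&(z>69)&(z<84); print(n,"postB",k.sum(),"x",np.percentile(x[k],[2,50,98]).round(1),"y",np.percentile(y[k],[2,50,98]).round(1))
E
```

```text
t 12.95 tcp [0.4641 0.1633 0.0586] F [-0.04 -6.12 -2.6 ] along/lat [-6.05  0.94] M [-2.45  0.03  0.08] w 47.3
tip rel floorA: along 11.3 lat -2.7 z -0.3 yaw 13.01 pitch -0.07
rotvec [ 0.48 -0.08  2.97] shift(mm, in present tool axes) [-0.5  3.1 -0.1] in final axes [-0.3  3.1 -0.2] tcp [0.461  0.1636 0.0588]
pinF scene 27 [ 0.0508  0.0017 -0.0161] tip x [0.0596 0.0604 0.0605] holder frame of tip [ 0.0286 -0.0549  0.0631]
scene postB 69 x [-17.1  -3.3  13.1] y [-80.1 -76.2 -57.7]
pinF top 30 [ 0.0494 -0.0015 -0.0153] tip x [0.0574 0.0574 0.0575] holder frame of tip [ 0.0305 -0.0519  0.0666]
top postB 104 x [-13.8   1.1  16.7] y [-76.9 -70.6 -55.9]
```

>>> play_rows([
  {"dx": -1, "dy": 0, "dz": 0.15, "ax": 0, "ay": 0, "az": 0, "claw": 20},
  {"dx": -0.8, "dy": 0, "dz": 0.15, "ax": 0, "ay": 0, "az": 0, "claw": 20},
  {"dx": 0, "dy": 3.1, "dz": 0, "ax": 0.48, "ay": 0, "az": 2.96, "claw": 20},
  {"dx": 0, "dy": 0, "dz": 0, "ax": 0, "ay": 0, "az": 0, "claw": 20},
  {"dx": 0, "dy": 0, "dz": 0, "ax": 0, "ay": 0, "az": 0, "claw": 20},
])

```text
time_s: 13.55
tcp_pos: [0.4601, 0.1645, 0.0584]
ee_rot: [[0.014, -1.0, -0.005], [-0.987, -0.014, 0.158], [-0.158, 0.002, -0.987]]
wrist_force: [-0.8, -7.5, -2.0]
gripper_width: 0.542
gripper_force: 30.0
```

```bash
python3 - <<'E'
from st import *
go(A+.0133*u(7),7,p,R,1)
go(A+.0133*u(0),0,p,R,1)
E
```

```text
t 13.55 tcp [0.4601 0.1645 0.0584] F [-0.81 -7.54 -2.04] along/lat [-7.57  0.41] M [-2.61  0.29  0.07] w 47.1
tip rel floorA: along 12.6 lat -3.1 z -0.5 yaw 10.01 pitch -0.12
rotvec [ 0.48 -0.12  2.97] shift(mm, in present tool axes) [-0.5  2.3 -0.3] in final axes [-0.4  2.3 -0.3] tcp [0.4578 0.1649 0.0588]
rotvec [ 1.59 -0.14  9.89] shift(mm, in present tool axes) [-1.3  9.5 -0.2] in final axes [ 0.4  9.5 -0.4] tcp [0.4507 0.1656 0.0588]
```

>>> play_rows([
  {"dx": -0.4, "dy": 2.6, "dz": 0, "ax": 0.48, "ay": -0.1, "az": 2.96, "claw": 20},
  {"dx": 0, "dy": 1.5, "dz": -0.1, "ax": 0.24, "ay": 0, "az": 1.48, "claw": 20},
  {"dx": 0, "dy": 0, "dz": 0, "ax": 0, "ay": 0, "az": 0, "claw": 20},
  {"dx": 0, "dy": 0, "dz": 0, "ax": 0, "ay": 0, "az": 0, "claw": 20},
])

```text
time_s: 13.95
tcp_pos: [0.4555, 0.1647, 0.0583]
ee_rot: [[-0.064, -0.998, 0.007], [-0.985, 0.064, 0.159], [-0.159, 0.003, -0.987]]
wrist_force: [-1.5, -7.2, -2.2]
gripper_width: 0.545
gripper_force: 30.0
```

```bash
python3 - <<'E'
from st import *
go(A+.0133*u(3),3,p,R,1)
go(A+.0133*u(0),0,p,R,1)
for n in ("scene","top"):
    c=capture(n); np.savez(n+"8.npz",**c); W=pts(c).reshape(-1,3); L=(W-p)@R
    k=(L[:,0]<.066)&(L[:,0]>.044)&(abs(L[:,1])<.012)&(abs(L[:,2]+.013)<.011)
    m=L[k]; print("pinF",n,k.sum(),m.mean(0).round(4),"tip x",np.sort(m[:,0])[-3:].round(4))
E
```

```text
t 13.95 tcp [0.4555 0.1647 0.0583] F [-1.49 -7.16 -2.18] along/lat [-7.31 -0.32] M [-2.62  0.47  0.07] w 47.4
tip rel floorA: along 12.8 lat -2.1 z -0.5 yaw 5.51 pitch -0.06
rotvec [ 0.4  -0.07  2.48] shift(mm, in present tool axes) [-0.5  1.8 -0.4] in final axes [-0.4  1.8 -0.4] tcp [0.4537 0.1652 0.0588]
rotvec [ 0.88 -0.08  5.44] shift(mm, in present tool axes) [-0.7  4.9 -0.3] in final axes [-0.2  4.9 -0.4] tcp [0.4506 0.1656 0.0588]
pinF scene 20 [ 0.0482  0.0031 -0.0163] tip x [0.0501 0.0512 0.0631]
pinF top 40 [ 0.054   0.0002 -0.0169] tip x [0.0652 0.0653 0.0655]
```

>>> play_rows([
  {"dx": -0.4, "dy": 2.2, "dz": -0.3, "ax": 0.44, "ay": -0.1, "az": 2.72, "claw": 20},
  {"dx": 0, "dy": 2.7, "dz": 0, "ax": 0.44, "ay": 0, "az": 2.72, "claw": 20},
  {"dx": 0, "dy": 0, "dz": 0, "ax": 0, "ay": 0, "az": 0, "claw": 20},
  {"dx": 0, "dy": 0, "dz": 0, "ax": 0, "ay": 0, "az": 0, "claw": 20},
])

```text
time_s: 14.45
tcp_pos: [0.4498, 0.1652, 0.0584]
ee_rot: [[-0.159, -0.987, 0.021], [-0.974, 0.16, 0.158], [-0.16, 0.005, -0.987]]
wrist_force: [-1.6, -7.9, -1.8]
gripper_width: 0.545
gripper_force: 30.0
```

```bash
python3 - <<'E'
from st import *
go(A+.0133*u(0),0,p,R,1)
out=[]
for n in("scene","top"):
    c=capture(n); np.savez(n+"9.npz",**c)
    f=c["frame"]; cr=f[175:235,200:280] if n=="scene" else f[185:245,190:270]
    out.append(cv2.resize(cr,(400,300),interpolation=cv2.INTER_CUBIC))
cv2.imwrite("pics/both9.png",np.hstack(out))
E
```

```text
t 14.45 tcp [0.4498 0.1652 0.0584] F [-1.64 -7.93 -1.79] along/lat [-8.09 -0.35] M [-2.55  0.79  0.13] w 47.4
tip rel floorA: along 12.8 lat -0.8 z -0.4 yaw -0.01 pitch -0.03
rotvec [-0.   -0.03 -0.01] shift(mm, in present tool axes) [-0.6 -0.8 -0.3] in final axes [-0.6 -0.8 -0.3] tcp [0.4506 0.1656 0.0588]
```

View pics/both9.png

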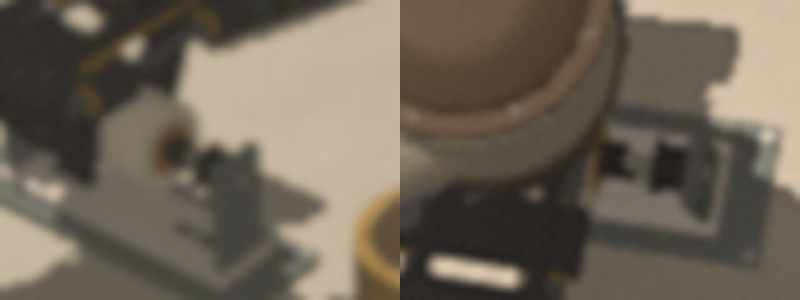

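In both views the fixed pin, at (188,168) on the left and (638,160) on the right, is in line and just inside cup B's mouth. I'll back off along the axis so the spring drives it home.

>>> play_rows([
  {"dx": 1.5, "dy": -0.4, "dz": -0.25, "ax": 0, "ay": 0, "az": 0, "claw": 20},
  {"dx": 1.5, "dy": -0.4, "dz": -0.25, "ax": 0, "ay": 0, "az": 0, "claw": 20},
  {"dx": 1.5, "dy": 0, "dz": -0.25, "ax": 0, "ay": 0, "az": 0, "claw": 20},
  {"dx": 1.5, "dy": 0, "dz": -0.25, "ax": 0, "ay": 0, "az": 0, "claw": 20},
  {"dx": 0, "dy": 0, "dz": 0, "ax": 0, "ay": 0, "az": 0, "claw": 20},
  {"dx": 0, "dy": 0, "dz": 0, "ax": 0, "ay": 0, "az": 0, "claw": 20},
])

```text
time_s: 15.15
tcp_pos: [0.4498, 0.1598, 0.0585]
ee_rot: [[-0.158, -0.987, 0.021], [-0.974, 0.16, 0.159], [-0.161, 0.005, -0.987]]
wrist_force: [-2.7, -4.5, -3.3]
gripper_width: 0.542
gripper_force: 30.0
```

```bash
python3 - <<'E'
from st import *
go(A+.0045*u(0),0,p,R,1)
E
```

```text
t 15.15 tcp [0.4498 0.1598 0.0585] F [-2.69 -4.54 -3.33] along/lat [-4.92 -1.93] M [-1.75  1.05  0.31] w 47.1
tip rel floorA: along 7.5 lat 0.1 z -0.3 yaw 0.01 pitch 0.04
rotvec [0.   0.04 0.01] shift(mm, in present tool axes) [ 2.9  0.1 -0.8] in final axes [ 2.9  0.1 -0.8] tcp [0.4492 0.1569 0.0588]
```

>>> play_rows([
  {"dx": 1, "dy": 0.7, "dz": -0.15, "ax": 0, "ay": 0, "az": 0, "claw": 20},
  {"dx": 1, "dy": 0, "dz": -0.15, "ax": 0, "ay": 0, "az": 0, "claw": 20},
  {"dx": 0.8, "dy": 0, "dz": -0.15, "ax": 0, "ay": 0, "az": 0, "claw": 20},
  {"dx": 0, "dy": 0, "dz": 0, "ax": 0, "ay": 0, "az": 0, "claw": 20},
  {"dx": 0, "dy": 0, "dz": 0, "ax": 0, "ay": 0, "az": 0, "claw": 20},
])

```text
time_s: 15.65
tcp_pos: [0.4506, 0.1581, 0.0592]
ee_rot: [[-0.158, -0.987, 0.025], [-0.974, 0.16, 0.161], [-0.163, 0.001, -0.987]]
wrist_force: [-3.1, -3.8, -2.9]
gripper_width: 0.547
gripper_force: 30.0
```

```bash
python3 st.py
```

```text
t 15.65 tcp [0.4506 0.1581 0.0592] F [-3.05 -3.8  -2.87] along/lat [-4.24 -2.41] M [-1.52  1.02  0.29] w 47.6
tip rel floorA: along 5.8 lat 1.1 z 0.6 yaw 0.01 pitch 0.17
```

I've now viewed 11 pictures, one more than the 10 allowed, so from here I'll use numbers only.

```bash
python3 - <<'E'
from st import *
for n in ("scene","top"):
    c=capture(n); np.savez(n+"10.npz",**c); W=pts(c).reshape(-1,3); V=c["frame"].max(2).reshape(-1)
    d=W-C; x=d@n0*1e3; y=d@a0*1e3; z=W[:,2]*1e3
    k=(y<-50)&(y>-85)&(abs(x)<19)&(z>69)&(z<84); print(n,"postB y",np.percentile(y[k],[2,98]).round(1),"x",np.percentile(x[k],[2,50,98]).round(1))
    for a in range(-64,-28,3):
        m=(y>a)&(y<=a+3)&(abs(x)<30)&(z>45)&(z<92)
        if m.sum()>2: print(n,a,m.sum(),"x",np.percentile(x[m],[5,50,95]).round(1),"z",np.percentile(z[m],[5,50,95]).round(1),"V",int(np.median(V[m])))
E
```

```text
t 15.65 tcp [0.4506 0.1581 0.0592] F [-3.05 -3.8  -2.87] along/lat [-4.24 -2.41] M [-1.52  1.02  0.29] w 47.6
tip rel floorA: along 5.8 lat 1.1 z 0.6 yaw 0.01 pitch 0.17
scene postB y [-80.  -52.3] x [-17.1  -2.5  12.8]
scene -64 6 x [-9.5 -1.8  4.4] z [71.4 72.8 74.9] V 57
scene -61 16 x [-11.2  -6.6   6. ] z [60.6 71.6 75.4] V 52
scene -58 5 x [-9.8 -6.3  2.1] z [50.9 58.3 73.6] V 77
scene -55 4 x [-2.   0.2  4.7] z [71.9 73.  74. ] V 66
scene -52 5 x [-5.8 -4.  -0.4] z [61.6 65.7 67.8] V 46
scene -49 7 x [-5.  -2.6  1.5] z [64.8 70.4 72.9] V 48
scene -46 6 x [-6.9 -4.1  4.2] z [63.9 67.5 72.1] V 55
scene -43 61 x [-20.3  -5.5  14.2] z [47.4 69.5 83.4] V 109
scene -40 68 x [-20.4  -5.4  22.8] z [50.1 71.6 85.8] V 117
scene -37 25 x [-21.3 -15.2   9. ] z [61.7 81.2 87.6] V 125
scene -34 18 x [-22.3 -14.6   7.9] z [51.  79.8 86.7] V 125
scene -31 17 x [-22.  -13.3  11. ] z [68.2 82.4 87.9] V 126
top postB y [-76.3 -56.2] x [-13.6   1.6  16.5]
top -64 14 x [-6.1  1.9  9.9] z [66.1 70.3 73.5] V 36
top -61 16 x [-7.5 -0.   9.2] z [64.5 70.9 73.9] V 36
top -58 13 x [-9.1  1.6 11.1] z [65.3 71.9 75.8] V 60
top -55 3 x [-0.1  1.7  6.1] z [66.1 67.3 68.5] V 76
top -52 8 x [-2.2  4.   7.5] z [65.  65.7 68.6] V 68
top -49 10 x [-2.6  2.6 10.1] z [66.  70.3 72.3] V 44
top -46 9 x [-2.8  4.4  8.4] z [65.6 69.8 71.9] V 34
top -43 11 x [-4.  -0.4  7.5] z [65.5 69.3 72.5] V 44
top -40 32 x [-16.9  -6.5   9.7] z [51.1 69.7 79.7] V 81
```

>>> play_rows([
  {"dx": 0.5, "dy": 0.8, "dz": 0.2, "ax": 0, "ay": 0, "az": 0, "claw": 20},
  {"dx": 1, "dy": 0.4, "dz": 0, "ax": 0, "ay": 0, "az": 0, "claw": 20},
  {"dx": 0, "dy": 0, "dz": 0, "ax": 0, "ay": 0, "az": 0, "claw": 20},
  {"dx": 0, "dy": 0, "dz": 0, "ax": 0, "ay": 0, "az": 0, "claw": 20},
])

```text
time_s: 16.15
tcp_pos: [0.4501, 0.1572, 0.0591]
ee_rot: [[-0.158, -0.987, 0.027], [-0.974, 0.16, 0.162], [-0.164, -0.001, -0.986]]
wrist_force: [-0.4, -2.6, -3.4]
gripper_width: 0.545
gripper_force: 30.0
```

```bash
python3 st.py
```

```text
t 16.15 tcp [0.4501 0.1572 0.0591] F [-0.39 -2.63 -3.36] along/lat [-2.66  0.03] M [-1.46  0.28 -0.02] w 47.4
tip rel floorA: along 4.9 lat 0.8 z 0.7 yaw -0.01 pitch 0.25
```

>>> play_rows([
  {"dx": 1, "dy": 0, "dz": 0, "ax": 0, "ay": 0, "az": 0, "claw": 20},
  {"dx": 0.7, "dy": 0, "dz": 0, "ax": 0, "ay": 0, "az": 0, "claw": 20},
  {"dx": 0, "dy": 0, "dz": 0, "ax": 0, "ay": 0, "az": 0, "claw": 20},
  {"dx": 0, "dy": 0, "dz": 0, "ax": 0, "ay": 0, "az": 0, "claw": 20},
])

```text
time_s: 16.55
tcp_pos: [0.45, 0.156, 0.059]
ee_rot: [[-0.157, -0.987, 0.028], [-0.974, 0.16, 0.163], [-0.165, -0.001, -0.986]]
wrist_force: [0.6, 1.5, -3.2]
gripper_width: 0.545
gripper_force: 30.0
```

```bash
python3 - <<'E'
from st import *
for n in ("scene","top"):
    c=capture(n); W=pts(c).reshape(-1,3)
    d=W-C; x=d@n0*1e3; y=d@a0*1e3; z=W[:,2]*1e3
    for a in range(-61,-34,3):
        m=(y>a)&(y<=a+3)&(abs(x)<30)&(z>45)&(z<92)
        if m.sum()>2: print(n,a,m.sum(),"x",np.percentile(x[m],[5,50,95]).round(1),"z",np.percentile(z[m],[5,50,95]).round(1))
E
```

```text
t 16.55 tcp [0.45  0.156 0.059] F [ 0.64  1.5  -3.21] along/lat [1.59 0.39] M [-0.3   0.16  0.01] w 47.4
tip rel floorA: along 3.7 lat 0.8 z 0.6 yaw 0.01 pitch 0.28
scene -61 14 x [-10.5  -8.1   5.8] z [55.9 69.7 75.9]
scene -58 4 x [-8.3 -2.8  2.2] z [53.3 66.5 73.7]
scene -55 4 x [-6.8 -3.9  0.4] z [67.2 69.8 71.2]
scene -52 5 x [-6.  -3.2  3.6] z [63.4 69.3 71. ]
scene -49 7 x [-6.9 -3.2  1.5] z [64.4 67.9 72.4]
scene -46 32 x [-19.3  -6.5  11.9] z [49.6 69.4 85.4]
scene -43 91 x [-20.4  -4.1  20.8] z [47.6 71.1 85.5]
scene -40 24 x [-21.4 -13.1   5.4] z [61.1 80.4 88.9]
scene -37 21 x [-22.4 -16.9   9.9] z [58.  78.7 88.2]
top -61 16 x [-7.7 -0.7  9.1] z [66.1 69.8 73.2]
top -58 15 x [-9.1  1.3 10.8] z [66.9 71.8 76.1]
top -55 3 x [0.4 1.7 3.9] z [63.6 66.3 68.3]
top -52 11 x [-3.7  1.1  8.1] z [64.8 68.8 70.9]
top -49 12 x [-4.9  2.1 10.2] z [62.5 68.2 71.4]
top -46 9 x [-2.8  2.9  8.5] z [66.9 68.4 70.9]
top -43 13 x [-8.8 -2.3  6.1] z [57.7 66.8 71.6]
top -40 19 x [-18.3 -12.3  -1.2] z [51.  71.9 78. ]
```

The axial force flipped from -2.7 to +1.6 N at about 3 mm of press, and the collar end now sits at y ≈ -52 mm as predicted. The fixed pin is on cup B's floor, so I'll release and retreat.

>>> play_rows([
  {"dx": -0.3, "dy": 0, "dz": 0, "ax": 0, "ay": 0, "az": 0, "claw": 46},
  {"dx": 0, "dy": 0, "dz": 0, "ax": 0, "ay": 0, "az": 0, "claw": 50},
  {"dx": 0, "dy": 0, "dz": 0, "ax": 0, "ay": 0, "az": 0, "claw": 56},
  {"dx": 0, "dy": 0, "dz": 0, "ax": 0, "ay": 0, "az": 0, "claw": 70},
  {"dx": 0, "dy": 0, "dz": 0, "ax": 0, "ay": 0, "az": 0, "claw": 87},
  {"dx": 0, "dy": 0, "dz": 0, "ax": 0, "ay": 0, "az": 0, "claw": 87},
  {"dx": 0, "dy": 0, "dz": 0, "ax": 0, "ay": 0, "az": 0, "claw": 87},
  {"dx": 0, "dy": 0, "dz": 0, "ax": 0, "ay": 0, "az": 0, "claw": 87},
])

```text
time_s: 17.45
tcp_pos: [0.4493, 0.1555, 0.0586]
ee_rot: [[-0.158, -0.987, 0.026], [-0.974, 0.16, 0.161], [-0.163, 0.0, -0.987]]
wrist_force: [-1.4, -0.3, 0.9]
gripper_width: 0.973
gripper_force: 0.0
```

```bash
python3 st.py
```

```text
t 17.45 tcp [0.4493 0.1555 0.0586] F [-1.37 -0.35  0.89] along/lat [-0.56 -1.3 ] M [-0.31  0.12 -0.  ] w 84.6
tip rel floorA: along 3.1 lat 0.2 z 0.1 yaw 0.0 pitch 0.19
```

>>> play_rows([
  {"dx": -1.6, "dy": 0, "dz": -10, "ax": 0, "ay": 0, "az": 0, "claw": 87},
  {"dx": -3.3, "dy": 0, "dz": -20, "ax": 0, "ay": 0, "az": 0, "claw": 87},
  {"dx": -4.9, "dy": 0, "dz": -30, "ax": 0, "ay": 0, "az": 0, "claw": 87},
  {"dx": -6.5, "dy": 0, "dz": -40, "ax": 0, "ay": 0, "az": 0, "claw": 87},
  {"dx": -6.5, "dy": 0, "dz": -40, "ax": 0, "ay": 0, "az": 0, "claw": 87},
  {"dx": 40, "dy": -6.5, "dz": -6.5, "ax": 0, "ay": 0, "az": 0, "claw": 87},
  {"dx": 40, "dy": -6.5, "dz": -6.5, "ax": 0, "ay": 0, "az": 0, "claw": 87},
  {"dx": 40, "dy": -6.5, "dz": -6.5, "ax": 0, "ay": 0, "az": 0, "claw": 87},
  {"dx": 40, "dy": -6.5, "dz": -6.5, "ax": 0, "ay": 0, "az": 0, "claw": 87},
  {"dx": 40, "dy": -6.5, "dz": -6.5, "ax": 0, "ay": 0, "az": 0, "claw": 87},
  {"dx": 0, "dy": 0, "dz": 0, "ax": 0, "ay": 0, "az": 0, "claw": 87},
  {"dx": 0, "dy": 0, "dz": 0, "ax": 0, "ay": 0, "az": 0, "claw": 87},
])

```text
time_s: 18.65
tcp_pos: [0.4488, -0.0508, 0.2003]
ee_rot: [[-0.16, -0.987, 0.027], [-0.973, 0.162, 0.161], [-0.164, -0.0, -0.987]]
wrist_force: [-0.3, 0.4, -0.9]
gripper_width: 0.997
gripper_force: 0.0
```

```bash
python3 - <<'E'
from st import *
for n in ("scene","top"):
    c=capture(n); W=pts(c).reshape(-1,3); np.savez(n+"11.npz",**c)
    d=W-C; x=d@n0*1e3; y=d@a0*1e3; z=W[:,2]*1e3
    P=(abs(x)<32)&(z>76)&(z<100)&(abs(y)<50); print(n,"paper n",P.sum(),"y",np.percentile(y[P],[2,98]).round(1),"x",np.percentile(x[P],[2,50,98]).round(1),"ridge z",np.percentile(z[P],97).round(1))
    if P.sum()>20:
        r=cv2.minAreaRect(np.c_[x[P],y[P]].astype(np.float32)); print("  rect",np.round(r[0],1),np.round(r[1],1),round(r[2],1))
        for a in(-30,0,28): m=P&(abs(y-a)<8); print("   y",a,"x range",np.percentile(x[m],[3,97]).round(1),"ridge",np.percentile(z[m],95).round(1)) if m.sum()>5 else 0
    for s in(-1,1):
        for lo,hi in((57,80),(54,57),(50,54),(46,50),(42,46),(38,42)):
            m=(s*y>lo)&(s*y<hi)&(abs(x)<14)&(z>50)&(z<90)
            if m.sum()>2: print("  ",n,s*lo,s*hi,m.sum(),"x",np.percentile(x[m],[5,50,95]).round(1),"z",np.percentile(z[m],[5,50,95]).round(1))
E
```

```text
t 18.65 tcp [ 0.4488 -0.0508  0.2003] F [-0.31  0.41 -0.93] along/lat [ 0.36 -0.37] M [-0.3   0.16  0.03] w 86.7
tip rel floorA: along -200.7 lat 32.9 z 141.8 yaw -0.14 pitch 0.2
scene paper n 284 y [-42.9  26.5] x [-19.   -7.3  14.7] ridge z 88.6
  rect [-1.  -7.5] [40.  72.7] 1.8
   y -30 x range [-18.1  12.2] ridge 88.5
   y 0 x range [-18.6  12.1] ridge 87.7
   y 28 x range [-18.9   8.6] ridge 88.0
   scene -57 -80 111 x [-12.3  -3.4  11. ] z [51.9 69.3 78. ]
   scene -50 -54 6 x [-6.2 -4.6 -0.6] z [62.7 69.2 71.7]
   scene -46 -50 7 x [-6.4 -3.2  3.5] z [61.  70.6 72.5]
   scene -42 -46 49 x [-12.5  -4.9   9. ] z [52.6 71.9 87.7]
   scene -38 -42 35 x [-13.3  -0.2  13.5] z [55.6 79.4 87. ]
   scene 57 80 80 x [-13.3  -4.2  10.1] z [52.6 70.3 77.7]
   scene 54 57 24 x [-9.7 -1.3 11.1] z [55.5 68.4 75.5]
   scene 50 54 4 x [-10.5  -2.2  -0.3] z [64.3 66.2 67.3]
   scene 46 50 4 x [-4.  -2.7  0.1] z [60.2 64.9 67.8]Traceback (most recent call last):
  File "<stdin>", line 5, in <module>
    return _quantile_unchecked(
        a, q, axis, out, overwrite_input, method, keepdims, weights)
    return _ureduce(a,
                    func=_quantile_ureduce_func,
    ...<5 lines>...
                    overwrite_input=overwrite_input,
                    method=method)
    r = func(a, **kwargs)
    result = _quantile(arr,
                       quantiles=q,
    ...<2 lines>...
                       out=out,
                       weights=wgt)
    slices_having_nans = np.isnan(arr[-1, ...])
                                  ~~~^^^^^^^^^
IndexError: index -1 is out of bounds for axis 0 with size 0
```

The scene view confirms the roll is level: ridge 88.5 / 87.7 / 88.0 mm, axis about 62 mm after that camera's +2 mm bias. It is aligned to about 2°, within what the depth can resolve, centred between the posts, and the collar ends match both pins being home. The hand is clear, so I'm handing in.

```bash
python3 -c "
from station import *
print(finish_job())"
```

```text
the job is handed in; nothing more can be done
None
```

The roll is hung in the holder with both pins on their cup floors by force and depth readings, and the job is handed in at about 19 s of robot time; no verdict came back. One early descent brushed cup B with about 5 N and tilted the roll in the grip (corrected), and I viewed 11 pictures, one over the limit of 10.

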